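# Find the socket that fits the mould clamp's nut

## Task

One of the three look-alike sockets standing on the bench fits the hex nut on the sprung mould clamp. Try them on the nut, gently (never press on the clamp with more than 25 N), and stand any that does not fit back upright on the bench. Finish while still holding the one that fits, seated fully down over the nut and upright, and leave the other things on the bench where they are.

Things in the scene. Friction and masses are not known exactly. Their poses are not given: they have to be found in the camera images.
- clamp: mould clamp fixed to the bench: grey plate 96 (x) x 84 (y) x 10 mm, small screw heads (to 15 mm high) at its corners, a round boss 56 mm wide and 18 mm high in the middle, on it a sprung stud with a washer and the hex nut. The nut does not turn; pressed down it gives on a spring (1.5 N per mm) for at most 10 mm, then stops hard. Origin: centre of the underside; z up
- nut_seat (a point): centre of the hex nut's underside, on the 36 mm washer, 33 mm above the bench when unpressed; z up. The nut is 24 mm across flats, 16 mm high, its top 2.5 mm bevelled to 21 mm; flats face along +-x of this frame and every 60 degrees. The fitting socket's rim comes to rest on the washer: its origin is then on this point
- socket_a: loose steel socket, 0.2 to 0.33 kg, standing mouth down. Body 40 mm round, 30 mm high, bevelled in to 36 mm; above it, 36 to 79 mm high, a square adapter stub 18 x 18 mm to grip it by, faces along x and y. Origin: centre of the lower rim; z up. Hex mouth, 22 mm deep, hidden below: flats along +-x and every 60 degrees. socket_a, b and c look exactly alike
- socket_b: like socket_a in all that can be seen. The three mouths are 20, 21.5 and 26 mm across flats; name, place and looks do not tell which is which, only a try on the nut does: a mouth that is too small stops on the nut's top, 13 mm or more above the seat
- socket_c: like socket_a in all that can be seen; same sizes and axes
- press_mould: bystander, loose, not to be moved: pink rubber press mould with a clay fish in it, 110 x 111 x 11 mm, lying flat. Origin: centre of its underside.
- clay_fish: bystander, loose, not to be moved: small grey-brown clay fish, 51 x 48 x 16 mm. Origin: centre of its underside.
- cone_stopper: bystander, loose, not to be moved: white cone stopper, 20 mm wide, 39 mm high, standing. Origin: centre of its underside.
- slip_trailer: bystander, loose, not to be moved: white rubber bulb with a steel needle, 34 mm wide, 58 mm high, standing. Origin: centre of its underside.
- mug: bystander, loose, not to be moved: orange mug with a palette knife in it, 124 x 85 x 120 mm. Origin: centre of its underside.
- clay_moth: bystander, loose, not to be moved: thin clay moth, 58 x 64 x 11 mm. Origin: centre of its underside.
- wood_rib: bystander, loose, not to be moved: kidney-shaped flat wooden rib, 52 x 83 x 8 mm. Origin: centre of its underside.
Mind the look-alikes: they are no part of the job. Leave any blue, green or turquoise look-alike of the socket_c alone.

How it is judged:
By the outcome, as a careful person would: the job done as asked, in the order asked, and still so for the second after the job is handed in, while the arm keeps its last pose, push and grip.
It also fails if it takes over 72 s, if anything falls off the work surface, if the arm or the gripper's body presses on something with over 40 N, if the wrist force passes 120 N, or if a joint passes its speed limit or range.

## Robot

A 6-joint arm with a two-finger parallel gripper is mounted at the origin on a cart in front of the work surface, level with it; the furniture and walls round the work are solid. World frame = base frame: x ahead of the robot, y to its left, z up, the work surface at z = 0. Lengths are in m, angles in degrees, forces in N, time in s.
With the tool pointing down it reaches from about 0.35 to 0.925 m from the base axis. Payload 6.4 kg.
Tool frame: the origin (TCP) lies midway between the tips of the shut fingers; the grasp point (between the pads) lies 19 mm behind it; z points along the fingers, y is the line along which they close (so a half turn about z gives the same grasp; the last joint's range is limited). The gripper opens to 85 mm and grips with 20 to 120 N. Pads are 22 mm wide; open, the fingers measure 114 mm over their backs; the gripper's body (76 mm by 85 mm) begins 54 mm behind the grasp point. The pads swing forward as they close: fully open they stand 13 mm farther back than shut.
Start: joints at [58.837, 14.043, 89.255, -0, 76.702, -9.975], TCP at [0.235, 0.606, 0.231] pointing down, gripper open.
Joint ranges: [-179.41, 179.41], [-58.25, 129.5], [7.25, 145.43], [-54.29, 234.29], [11.92, 165.04], [-157.13, 157.13]. Speed limits (degrees/s): [147.25, 147.25, 180, 180, 180, 180].

## Interface

Orientations are given as a 3x3 rotation matrix whose columns are the frame's x, y, z axes.
In Python, from plant import * gives the robot as it stands. The module is installed in compiled form; this text tells all that it offers. Calls block until the motion is done:
- reach(position, orientation): joint-space move of the TCP to a pose.
- move_straight(position, ori=None, feed=0.15): straight line of the TCP; ori=None keeps the orientation; feed is the mean speed in m/s.
- goto_joints(angles): joint-space move.
- gripper_to(opening): finger opening in m; the grip force is fixed at half the most; returns when the fingers have stopped.
- wait(seconds).
- ik(position, orientation): joint angles nearest the present ones, or None.
- camera(name): name is "scene" or "side" or "wrist"; returns a dict with "img" (384x512x3 uint8, red, green, blue), "z_map" (384x512 float32, m along the optical axis (not along the pixel's ray), 0 where there is no reading), "fx", "fy", "cx", "cy" (pixels), "k1" (the pictures are not rectified: a ray, as slopes to the right and down, at radius r is drawn at 1 + k1 r^2 times it, then the intrinsics apply), "view" (4x4, takes a point from world to camera coordinates); the wrist camera has in their place "tool_from_camera" (4x4, takes a point from camera to tool coordinates, whose origin is the TCP and whose axes are the flange's). Camera axes: x right, y up, looking along -z (the intrinsics and any distortion apply to the point x, -y, -z); pixel columns grow to the right and rows downward; lengths in m; the calibration is good to about 2 mm. A picture is of the moment at which its call begins: read the wrist's pose just before it.
A pose or a line that the arm cannot do raises Unreachable and nothing moves.
- close_job(): hands the job in; it is judged then, once.
Readings, each from a call of its own:
- get_time(): time.
- get_joints(): joint angles.
- get_joint_vel(): joint speeds.
- get_joint_efforts(): joint torques, N m.
- get_position(): TCP position.
- get_orientation(): TCP orientation.
- get_wrist_force(): force on the tool from outside, world axes, zero at the start.
- get_torque(): the same for the moment, N m.
- get_opening(): finger opening in m.
- get_grip_force(): force on a finger pad.
Only numpy, scipy, OpenCV 4.12 (cv2) and the standard library are available. Lean on these libraries where they do the work, as an engineer would, in place of code of your own. Each camera call takes 0.05 s, during which the arm holds its last target. There are 200 camera calls.

## Working session

There is one attempt and no reset: what is moved stays moved. The work goes in short steps, each a Python script; the robot and the scene stay as the last script left them, time stands still between calls to the robot, and variables do not carry over. Pictures are saved under pics/ and viewed, at most 10 in all, crops included, and the job is handed in when it is done.

```bash
mkdir -p pics; cat > h.py <<'E'
from plant import *
import numpy as np, cv2
def snap(name,cam):
    c=camera(cam); cv2.imwrite(f'pics/{name}.png',c['img'][:,:,::-1]); 
    np.savez(f'{name}.npz',**c); return c
def cloud(c,T=None):
    z=c['z_map']; v,u=np.mgrid[:384,:512]
    pts=np.stack([(u-c['cx'])/c['fx'],(v-c['cy'])/c['fy']],-1).reshape(-1,2)
    q=pts.copy()
    for _ in range(8): q=pts/(1+c['k1']*(q**2).sum(1,keepdims=True))
    d=z.reshape(-1,1)
    p=np.hstack([q[:,:1]*d,-q[:,1:]*d,-d,np.ones_like(d)])
    T=np.linalg.inv(c['view']) if T is None else T
    return (p@np.asarray(T).T)[:,:3].reshape(384,512,3)
E
python3 - <<'E'
from h import *
for n in('scene','side'):
    c=snap(n+'0',n); print(n,c['k1'],c['fx'],np.linalg.inv(c['view']).round(3).tolist())
a=cv2.imread('pics/scene0.png');b=cv2.imread('pics/side0.png')
cv2.imwrite('pics/s1.png',cv2.resize(a,(800,600)));cv2.imwrite('pics/s2.png',cv2.resize(b,(800,600)))
print(get_time(),get_orientation())
E
```

```text
scene 0.05781492809300549 453.14771545944103 [[0.651, 0.496, -0.575, -0.349], [-0.759, 0.425, -0.493, -0.998], [-0.0, 0.758, 0.653, 1.078], [0.0, 0.0, 0.0, 1.0]]
side -0.10538689464679489 363.0396300983496 [[-0.966, 0.176, -0.19, 0.31], [-0.259, -0.643, 0.721, 0.722], [0.005, 0.745, 0.667, 0.933], [0.0, 0.0, 0.0, 1.0]]
0.1 [[-9.32406729e-01  3.61409607e-01 -8.88053463e-04]
 [ 3.61410591e-01  9.32405525e-01 -1.52349742e-03]
 [ 2.77419353e-04 -1.74147117e-03 -9.99998445e-01]]
```

View pics/s1.png

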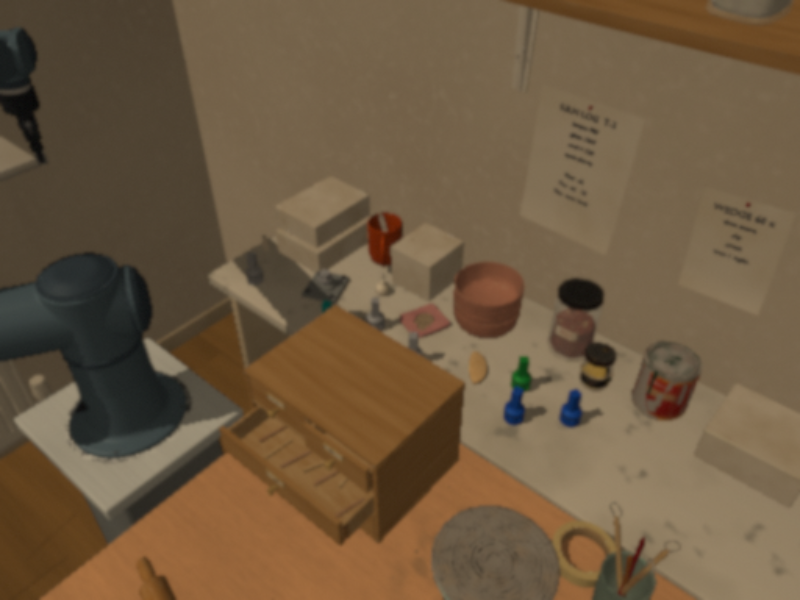

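View pics/s2.png

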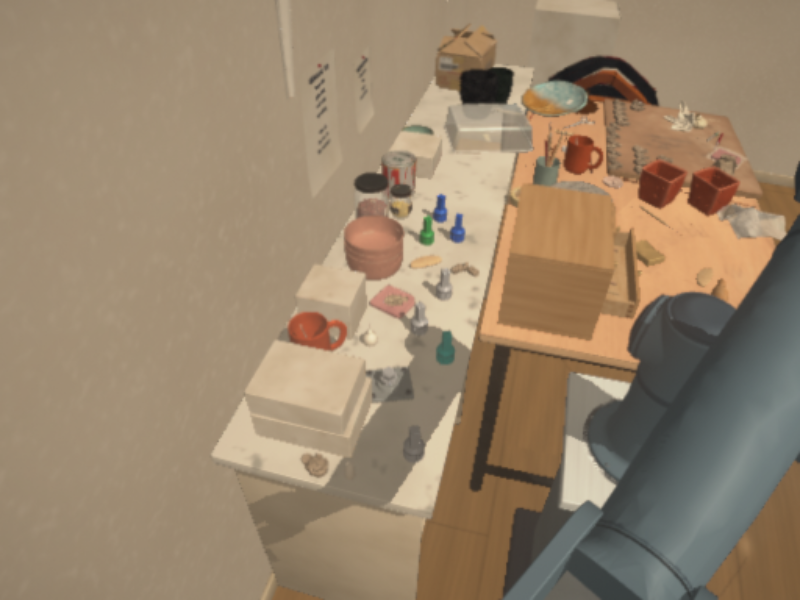

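The side view (800x600) shows grey sockets at about (445,283), (420,318) and (414,443), and the clamp at (388,382). The teal (445,347), green (427,230) and blue (440,208; 458,228) look-alikes aren't part of the job. The three grey steel ones match the description, so I'll confirm with a crop and locate them.

```bash
python3 - <<'E'
from h import *
c=dict(np.load('side0.npz')); P=cloud(c)
im=cv2.imread('pics/side0.png')
cv2.imwrite('pics/crop1.png',cv2.resize(im[160:310,200:320],None,fx=4,fy=4,interpolation=cv2.INTER_CUBIC))
for n,(u,v) in dict(A=(285,181),B=(269,203),C=(265,283),clamp=(248,242),teal=(285,222),rib=(272,168),mothfar=(297,172),trailer=(236,217),mug=(203,212),mould=(251,193),brick=(195,245),cabinet=(357,190),fish=(202,298)).items():
    w=P[v-9:v+10,u-9:u+10].reshape(-1,3); 
    print(n,P[v,u].round(3),'max z',w[w[:,2].argmax()].round(3))
    t=w[(w[:,2]>.04)&(w[:,2]<.1)]
    if len(t): print('   ',len(t),t.mean(0).round(3),t.min(0).round(3),t.max(0).round(3))
z=P[250:290,230:290]; print(np.median(P[255:262,270:280].reshape(-1,3),0))
E
```

```text
A [ 0.459 -0.321  0.048] max z [0.31  0.722 0.933]
    59 [ 0.462 -0.324  0.065] [ 0.452 -0.337  0.041] [ 0.474 -0.315  0.081]
B [ 0.489 -0.187  0.049] max z [0.31  0.722 0.933]
    70 [ 0.494 -0.192  0.063] [ 0.483 -0.203  0.041] [ 0.508 -0.184  0.08 ]
C [0.425 0.139 0.049] max z [0.421 0.137 0.083]
    82 [0.426 0.138 0.065] [0.417 0.127 0.04 ] [0.436 0.145 0.083]
clamp [ 0.515 -0.001  0.042] max z [ 0.521 -0.014  0.05 ]
    48 [ 0.517 -0.012  0.047] [ 0.504 -0.027  0.04 ] [ 0.529 -0.001  0.05 ]
teal [ 0.418 -0.116  0.044] max z [0.31  0.722 0.933]
    62 [ 0.418 -0.118  0.063] [ 0.408 -0.126  0.04 ] [ 0.428 -0.11   0.082]
rib [ 0.533 -0.434  0.01 ] max z [ 0.526 -0.461  0.012]
mothfar [ 0.429 -0.438  0.008] max z [0.31  0.722 0.933]
trailer [ 0.589 -0.114  0.024] max z [0.31  0.722 0.933]
    3 [ 0.593 -0.129  0.047] [ 0.593 -0.13   0.042] [ 0.594 -0.128  0.053]
mug [ 0.698 -0.084  0.049] max z [ 0.688 -0.001  0.109]
    274 [ 0.689 -0.062  0.076] [ 0.656 -0.124  0.041] [0.727 0.001 0.1  ]
mould [ 0.578 -0.27   0.003] max z [0.31  0.722 0.933]
brick [0.634 0.126 0.137] max z [0.31  0.722 0.933]
cabinet [ 0.199 -0.258  0.117] max z [0.31  0.722 0.933]
    108 [ 0.197 -0.259  0.087] [ 0.162 -0.263  0.067] [ 0.227 -0.255  0.1  ]
fish [0.593 0.213 0.013] max z [0.31  0.722 0.933]
[0.42421974 0.00839812 0.00097256]
```

View pics/crop1.png

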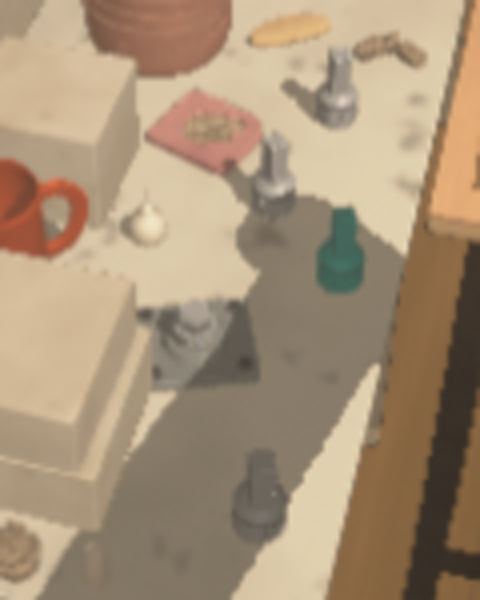

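The crop shows three steel sockets at crop pixels (340,90), (274,170) and (262,500); the teal one at (340,250) is the look-alike. The clamp is at (195,335), beside a stack of blocks. Next I'll take wrist views of each.

```bash
cat >> h.py <<'E'
R0=np.array([[-1,0,0],[0,1,0],[0,0,-1.]])
def rz(deg): 
    a=np.radians(deg); return np.array([[np.cos(a),-np.sin(a),0],[np.sin(a),np.cos(a),0],[0,0,1]])@R0
def wsnap(name):
    T=np.eye(4); T[:3,:3]=get_orientation(); T[:3,3]=get_position()
    c=snap(name,'wrist'); return c,cloud(c,T@np.asarray(c['tool_from_camera']))
E
python3 - <<'E'
from h import *
c=dict(np.load('side0.npz')); P=cloud(c)
Q=P[210:310,150:260].reshape(-1,3); Q=Q[(Q[:,2]>.06)&(Q[:,0]>.5)&(Q[:,1]>-.05)&(Q[:,0]<.9)]
for lo in np.arange(.06,.2,.02):
    q=Q[(Q[:,2]>lo)&(Q[:,2]<lo+.02)]
    if len(q): print(lo.round(2),len(q),q.min(0).round(3),q.max(0).round(3))
w=camera('wrist'); print(w['tool_from_camera'].round(3).tolist(),w['fx'],w['k1'])
for t in ((.425,.138),(.517,-.012),(.494,-.192),(.462,-.324)):
  for yaw in(0,180):
    print(t,yaw,ik((*t,.28),rz(yaw)),ik((*t,.06),rz(yaw)))
E
```

```text
0.06 604 [ 0.539 -0.049  0.06 ] [0.81  0.176 0.08 ]
0.08 496 [ 0.548 -0.05   0.08 ] [0.81  0.177 0.1  ]
0.1 470 [ 0.548 -0.046  0.1  ] [0.81  0.177 0.12 ]
0.12 2603 [0.548 0.012 0.12 ] [0.81  0.177 0.14 ]
0.14 21 [0.649 0.033 0.14 ] [0.81  0.133 0.157]
0.16 1 [0.807 0.053 0.161] [0.807 0.053 0.161]
[[0.0, 0.954, 0.299, 0.077], [1.0, -0.0, 0.0, -0.0], [0.0, 0.299, -0.954, -0.144], [0.0, 0.0, 0.0, 1.0]] 302.63336051665317 0.02474512639919938
(0.425, 0.138) 0 [ 3.39362522e+00 -1.69859718e+01  1.14579868e+02 -2.54444375e-14
  8.24061035e+01 -8.66063748e+01] [ 3.39362522e+00  4.40644663e-01  1.24373455e+02 -2.54444375e-14
  5.51859003e+01 -8.66063748e+01]
(0.425, 0.138) 180 [ 3.39362522e+00 -1.69859718e+01  1.14579868e+02 -2.54444375e-14
  8.24061035e+01  9.33936252e+01] [ 3.39362522e+00  4.40644663e-01  1.24373455e+02 -2.54444375e-14
  5.51859003e+01  9.33936252e+01]
(0.517, -0.012) 0 [-1.39057552e+01 -6.30316033e+00  1.05531600e+02 -2.54444375e-14
  8.07715604e+01 -1.03905755e+02] [-1.39057552e+01  9.65028099e+00  1.14377194e+02 -2.54444375e-14
  5.59725254e+01 -1.03905755e+02]
(0.517, 
[... 377 characters left out ...]
2.54444375e-14
  5.62484631e+01 -1.23505444e+02]
(0.494, -0.192) 180 [-3.35054438e+01 -4.44796014e+00  1.03808898e+02 -2.54444375e-14
  8.06390621e+01  5.64945562e+01] [-3.35054438e+01  1.12292205e+01  1.12522316e+02 -2.54444375e-14
  5.62484631e+01  5.64945562e+01]
(0.462, -0.324) 0 [-4.65522119e+01  3.87924051e-01  9.91036593e+01 -2.54444375e-14
  8.05084167e+01 -1.36552212e+02] [-4.65522119e+01  1.53327710e+01  1.07517597e+02 -2.54444375e-14
  5.71496318e+01 -1.36552212e+02]
(0.462, -0.324) 180 [-4.65522119e+01  3.87924051e-01  9.91036593e+01 -2.54444375e-14
  8.05084167e+01  4.34477881e+01] [-4.65522119e+01  1.53327710e+01  1.07517597e+02 -2.54444375e-14
  5.71496318e+01  4.34477881e+01]
```

```bash
python3 - <<'E'
from h import *
V=dict(C=(.426,.138,.18),clamp=(.510,-.015,.22),B=(.494,-.192,.18),A=(.462,-.324,.18))
ims=[]
for n,p in V.items():
    reach(p,rz(0)); c,P=wsnap('w_'+n); np.save(f'P_{n}.npy',P); ims.append(cv2.imread(f'pics/w_{n}.png'))
    print(n,get_time(),get_position().round(4) if hasattr(get_position(),'round') else get_position())
m=np.vstack([np.hstack(ims[:2]),np.hstack(ims[2:])]); cv2.imwrite('pics/m.png',cv2.resize(m,(800,600),interpolation=cv2.INTER_AREA))
E
```

```text
C 2.0417 [0.4262 0.1386 0.1802]
clamp 2.8417 [ 0.5091 -0.0136  0.2191]
B 3.65 [ 0.4944 -0.1904  0.1803]
A 4.3 [ 0.4626 -0.3228  0.1801]
```

View pics/m.png

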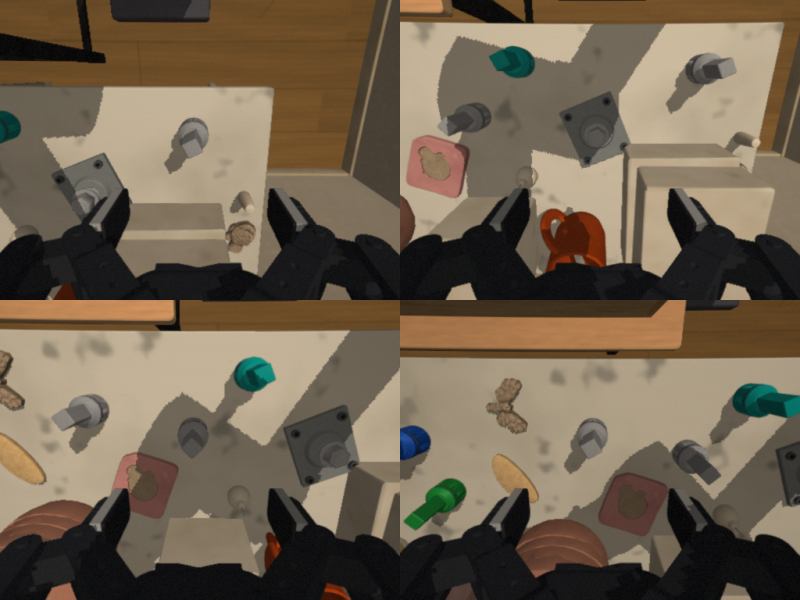

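The wrist views (2x2 montage) show each socket stub near its panel centre: C (190,138), B (193,435), A (592,437). The nut is at (597,132), with the blocks just beyond it. Next I'll measure stub centres and yaws, plus the plate and nut.

```bash
cat >> h.py <<'E'
def rect(P,c,r,z0,z1):
    m=(np.hypot(P[...,0]-c[0],P[...,1]-c[1])<r)&(P[...,2]>z0)&(P[...,2]<z1)
    q=P[m]; (x,y),(w,h),a=cv2.minAreaRect((q[:,:2]*1000).astype(np.float32))
    return q,np.array([x,y])/1000,(round(w,1),round(h,1)),(a+45)%90-45
E
python3 - <<'E'
from h import *
for n,c in dict(C=(.426,.138),B=(.494,-.192),A=(.462,-.324)).items():
    P=np.load(f'P_{n}.npy')
    q,ctr,wh,a=rect(P,c,.03,.07,.09); print(n,'top z',np.median(q[:,2]).round(4), q[:,2].max())
    zt=np.percentile(q[:,2],90); q,ctr,wh,a=rect(P,c,.03,zt-.003,zt+.003); print('  ',len(q),q.mean(0).round(4),ctr.round(4),wh,round(a,1))
    q,ctr,wh,a=rect(P,c,.04,.02,.034); (x,y),r=cv2.minEnclosingCircle((q[:,:2]*1000).astype(np.float32)); print('   body',x,y,r)
P=np.load('P_clamp.npy')
q,ctr,wh,a=rect(P,(.517,-.012),.065,.007,.013); print('plate',len(q),ctr.round(4),wh,round(a,1))
q,ctr,wh,a=rect(P,(.517,-.012),.04,.045,.054); print('nut top',len(q),q.mean(0).round(4),ctr.round(4),wh)
q,ctr,wh,a=rect(P,(.517,-.012),.04,.028,.036); (x,y),r=cv2.minEnclosingCircle((q[:,:2]*1000).astype(np.float32)); print('washer',x,y,r,np.median(q[:,2]))
q,ctr,wh,a=rect(P,(.517,-.012),.04,.015,.021); (x,y),r=cv2.minEnclosingCircle((q[:,:2]*1000).astype(np.float32)); print('boss',x,y,r,np.median(q[:,2]))
b=P[(P[...,2]>.08)&(P[...,2]<.17)&(P[...,0]>.5)&(P[...,0]<.62)&(P[...,1]>-.02)&(P[...,1]<.2)]
print('block',b.min(0),b.max(0)); 
for x in np.arange(.53,.62,.01):
    s=b[abs(b[:,0]-x)<.005]; 
    if len(s): print(x.round(3),s[:,1].min().round(3),s[:,2].max().round(3))
im=cv2.imread('pics/w_clamp.png'); cv2.imwrite('pics/nut.png',cv2.resize(im[110:220,200:310],None,fx=5,fy=5,interpolation=cv2.INTER_CUBIC))
E
```

```text
C top z 0.0798 0.0821873148369067
   423 [0.4288 0.131  0.08  ] [0.4292 0.1309] (18.0, 18.1) 27.0
   body 429.1036071777344 130.85946655273438 20.043506622314453
B top z 0.0798 0.0819669057056008
   428 [ 0.4963 -0.1983  0.0799] [ 0.4968 -0.1982] (17.9, 18.1) 45.0
   body 496.49346923828125 -198.28518676757812 20.103731155395508
A top z 0.0799 0.08194560817553628
   423 [ 0.4654 -0.332   0.08  ] [ 0.4657 -0.3322] (17.9, 18.3) 31.5
   body 465.63427734375 -332.1032409667969 20.095012664794922
plate 3515 [ 0.5245 -0.0097] (110.7, 94.6) 22.5
nut top 423 [ 0.5187 -0.0173  0.0499] [ 0.5193 -0.0172] (23.8, 26.2)
washer 519.6948852539062 -17.472980499267578 17.938495635986328 0.03408660818050807
boss 515.202392578125 -7.204198837280273 37.20067596435547 0.01872176447232926
block [0.54885865 0.03478362 0.08005264] [0.61999812 0.17369224 0.13799175]
0.55 0.035 0.138
0.56 0.035 0.138
0.57 0.035 0.138
0.58 0.035 0.138
0.59 0.035 0.138
0.6 0.035 0.138
0.61 0.035 0.138
```

View pics/nut.png

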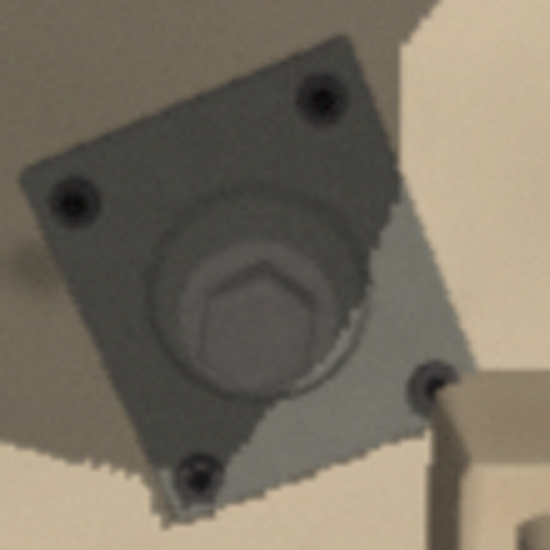

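```bash
cat >> h.py <<'E'
def pick(xy,yaw,z=.046):
    reach((*xy,.14),rz(yaw)); gripper_to(.05); move_straight((*xy,z),feed=.12)
    gripper_to(.008); wait(.1); move_straight((*xy,z+.11),feed=.2); wait(.1)
    f=np.array(get_wrist_force()); print('picked open',get_opening(),'F',f.round(2),'t',get_time()); return f
E
python3 - <<'E'
from h import *
from scipy.spatial import ConvexHull
P=np.load('P_clamp.npy')
for z0,z1 in((.036,.056),(.045,.056),(.048,.056)):
    q=P[(np.hypot(P[...,0]-.5195,P[...,1]+.0173)<.0165)&(P[...,2]>z0)&(P[...,2]<z1)][:,:2]
    th=np.radians(np.arange(0,60,1.)); best=[]
    for t in th:
        w=0;
        for k in range(3):
            d=q@[np.cos(t+k*np.pi/3),np.sin(t+k*np.pi/3)]; w+=np.ptp(d)
        best.append(w/3*1000)
    i=np.argmin(best); print(z0,len(q),i,round(best[i],2),np.round(best[::6],2))
pick((.4292,.1309),27)
E
```

```text
0.036 465 24 26.06 [27.66 27.6  27.26 26.67 26.06 26.38 26.78 26.98 27.16 27.43]
0.045 423 24 23.9 [26.32 25.89 25.21 24.45 23.9  24.29 25.15 25.87 26.31 26.46]
0.048 391 24 23.57 [25.6  25.22 24.72 24.1  23.57 24.05 24.88 25.47 25.78 25.82]
picked open 0.01743169273878113 F [-0.11  0.2  -2.85] t 8.6333
```

```bash
cat >> h.py <<'E'
def held(name,rim):
    c,P=wsnap(name); t=np.array(get_position()); 
    q,ctr,wh,a=rect(P,t[:2],.035,rim+.018,rim+.0335)
    (x,y),r=cv2.minEnclosingCircle((q[:,:2]*1000).astype(np.float32)); off=np.array([x,y])/1000-t[:2]
    print('held off mm',(off*1000).round(2),'r',round(r,2),len(q)); return off,P
E
python3 - <<'E'
from h import *
reach((.5195,-.0173,.16),rz(23.5)); wait(.1)
off,P=held('held1',.16-.046)
np.save('P_h.npy',P)
q,_,_,_=rect(P,(.5195,-.0173),.035,.030,.037); print('washer pts',len(q)); 
if len(q)>10:
  (x,y),r=cv2.minEnclosingCircle((q[:,:2]*1000).astype(np.float32)); print(x,y,r)
print(get_position(),get_time())
im=cv2.imread('pics/held1.png')
cv2.imwrite('pics/held1b.png',cv2.resize(im,(768,576)))
E
```

```text
held off mm [-1.21 -0.66] r 20.09 1234
washer pts 378
519.58544921875 -17.552141189575195 17.693801879882812
[ 0.51879648 -0.01624745  0.15940678] 9.5083
```

View pics/held1b.png

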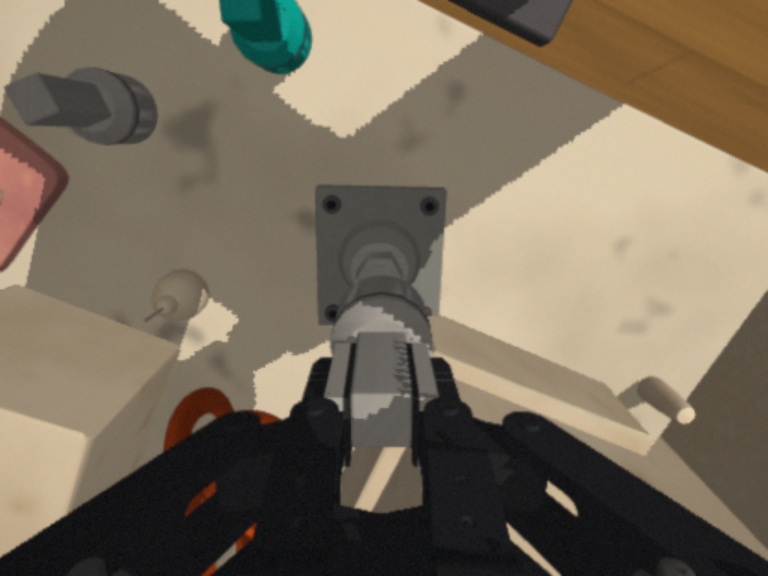

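The held socket sits over the nut, and the plate is square in the picture, so yaw 23.5° is right. Now the try.

```bash
cat >> h.py <<'E'
NUT=np.array([.5196,-.0175])
def fz(f0): return np.array(get_wrist_force())-f0
def goxy(xy,z,yaw,feed=.1):
    cmd=np.array([*xy,z]); 
    for _ in range(3):
        move_straight(cmd,rz(yaw),feed=feed); wait(.1); e=np.array([*xy,z])-np.array(get_position())
        if np.abs(e).max()<.0003: break
        cmd=cmd+e
    return cmd
def tryon(off,yaw,h=.046,zstop=.042):
    """off: held-socket axis minus TCP; returns True if rim gets below nut top unloaded"""
    xy=NUT-off; cmd=goxy(xy,.062+h,yaw); print('pre',get_position(),get_time())
    f0=np.array(get_wrist_force())
    while True:
        cmd[2]-=.002; move_straight(cmd,feed=.04); wait(.06); f=fz(f0); z=get_position()[2]-h
        print(round(z,4),f.round(1))
        if f[2]>4: return False,cmd,f0
        if z<zstop: return True,cmd,f0
E
python3 - <<'E'
from h import *
r=tryon(np.array([-.0012,-.0007]),23.5); print(r,get_time())
E
```

```text
pre [ 0.52076401 -0.01676024  0.10783176] 10.975
0.0597 [-0.8  0.2  0.5]
0.0577 [-0.9 -0.6 -0. ]
0.0557 [-0.7  1.  -0.1]
0.0537 [-0.1  0.4 -1.3]
0.0517 [0.3 1.  0.3]
0.0497 [ 0.4 -0.   1.2]
0.0481 [-0.7 -0.   2.5]
0.0462 [-0.4  0.5  4.7]
(False, array([ 0.52071495, -0.01675785,  0.09179679]), array([ 0.19370597,  0.0117528 , -3.41934484])) 13.4417
```

```bash
sed -i 's/\.062+h,yaw/.054+h,yaw/' h.py; cat >> h.py <<'E'
def rot(v,d): return rz(d)[:2,:2]@R0[:2,:2]@v
def up(dz,yaw):
    p=np.array(get_position()); move_straight((p[0],p[1],p[2]+dz),rz(yaw),feed=.1)
E
python3 - <<'E'
from h import *
up(.012,23.5)
r=tryon(rot(np.array([-.0012,-.0007]),30),53.5); print(r,get_time())
E
```

```text
Traceback (most recent call last):
  File "h.py", line 45, in tryon
    xy=NUT-off; cmd=goxy(xy,.054+h,yaw); print('pre',get_position(),get_time())
                    ~~~~^^^^^^^^^^^^^^^
  File "h.py", line 39, in goxy
    move_straight(cmd,rz(yaw),feed=feed); wait(.1); e=np.array([*xy,z])-np.array(get_position())
    ~~~~~~~~~~~~~^^^^^^^^^^^^^^^^^^^^^^^
plant.Unreachable: the arm cannot follow that straight line within its joint ranges
```

```bash
sed -i 's/^    xy=NUT-off; cmd/    xy=NUT-off; reach((*xy,.062+h),rz(yaw)); cmd/' h.py
python3 - <<'E'
from h import *
r=tryon(rot(np.array([-.0012,-.0007]),30),53.5); print(r,get_time())
E
```

```text
Traceback (most recent call last):
  File "h.py", line 45, in tryon
    xy=NUT-off; reach((*xy,.062+h),rz(yaw)); cmd=goxy(xy,.054+h,yaw); print('pre',get_position(),get_time())
                ~~~~~^^^^^^^^^^^^^^^^^^^^^^
plant.Unreachable: the arm cannot take that pose within its joint ranges
```

```bash
python3 - <<'E'
from h import *
print(get_joints(),get_position())
for y in(-96.5,-66.5,-36.5,-6.5,23.5,40,53.5,83.5,113.5,143.5): print(y,ik((.5208,-.0168,.108),rz(y)))
E
```

```text
[-1.43251122e+01  5.84986651e+00  1.13012754e+02  6.72435742e-04
  6.10819128e+01 -1.27823069e+02] [ 0.52124852 -0.01689184  0.10437126]
-96.5 [-1.43272949e+01  5.49306145e+00  1.12956373e+02 -2.54444375e-14
  6.15505652e+01 -7.82729489e+00]
-66.5 [-1.43272949e+01  5.49306145e+00  1.12956373e+02 -2.54444375e-14
  6.15505652e+01 -3.78272949e+01]
-36.5 [-1.43272949e+01  5.49306145e+00  1.12956373e+02 -2.54444375e-14
  6.15505652e+01 -6.78272949e+01]
-6.5 [-1.43272949e+01  5.49306145e+00  1.12956373e+02 -2.54444375e-14
  6.15505652e+01 -9.78272949e+01]
23.5 [-1.43272949e+01  5.49306145e+00  1.12956373e+02 -2.54444375e-14
  6.15505652e+01 -1.27827295e+02]
40 [-1.43272949e+01  5.49306145e+00  1.12956373e+02 -2.54444375e-14
  6.15505652e+01 -1.44327295e+02]
53.5 None
83.5 None
113.5 [-1.43272949e+01  5.49306145e+00  1.12956373e+02 -2.54444375e-14
  6.15505652e+01  1.42172705e+02]
143.5 [-1.43272949e+01  5.49306145e+00  1.12956373e+02 -2.54444375e-14
  6.15505652e+01  1.12172705e+02]
```

Joint 6 runs the other way, so I'll rotate −30° instead.

```bash
python3 - <<'E'
from h import *
r=tryon(rot(np.array([-.0012,-.0007]),-30),-6.5); print(r,get_time())
E
```

```text
pre [ 0.52084642 -0.0174716   0.09982543] 15.3333
0.0518 [ 0.3  0.8 -0.8]
0.0498 [-0.   1.  -1.3]
0.0481 [1.1 1.9 1.5]
0.0462 [0.1 0.8 4.6]
(False, array([ 0.5208778 , -0.01747381,  0.09185064]), array([-0.81168667, -0.68269556, -2.54134482])) 16.5667
```

C stops at about 16 mm above the seat in both orientations, so it's the 20 mm one. I'll put it back and try B.

```bash
cat >> h.py <<'E'
def place(xy,yaw,z=.0463):
    up(.05,None) if False else None
    p=np.array(get_position()); move_straight((p[0],p[1],.16),feed=.25)
    reach((*xy,.13),rz(yaw)); wait(.1); goxy(xy,.055,yaw,feed=.2); f0=np.array(get_wrist_force())
    p=np.array(get_position())
    cmd=np.array([*xy,.055])+(np.array([*xy,.055])-p)
    while True:
        cmd[2]-=.0015; move_straight(cmd,feed=.04); wait(.05)
        if fz(f0)[2]>2.5 or get_position()[2]<z-.002: break
    print('place z',get_position(),fz(f0).round(1)); gripper_to(.05); up(.1,yaw); print('t',get_time())
E
python3 - <<'E'
from h import *
place((.4292,.1309),27)
c,P=wsnap('chk1'); q,ctr,wh,a=rect(P,(.4292,.1309),.04,.075,.085); print(len(q),ctr,wh,a)
pick((.4967,-.1983),-45)
reach((.5195,-.0173,.16),rz(-36.5)); wait(.1); off,P=held('held2',.114); print(off,get_position())
r=tryon(off,-36.5); print(r,get_time())
E
```

```text
place z [0.42981031 0.13101879 0.04679318] [-0.1  0.1  5.1]
t 22.525
571 [0.42922464 0.13072594] (17.7, 17.2) 26.923099517822266
picked open 0.017248603333467904 F [-0.49  0.1  -2.93] t 26.275
held off mm [-1.67  0.83] r 20.03 1178
[-0.00167465  0.0008309 ] [ 0.51951395 -0.01845132  0.15977948]
pre [ 0.52128151 -0.01838903  0.09992848] 28.5583
0.0518 [ 0.3 -0.5  1. ]
0.0498 [0.9 0.  0.1]
0.0479 [-0.3  0.3  0.6]
0.046 [-0.5  0.4  2.9]
0.0441 [-1.1  1.5  5. ]
(False, array([ 0.52126209, -0.01837992,  0.08991851]), array([-0.56299019,  0.09538662, -3.46939693])) 30.1
```

```bash
python3 - <<'E'
from h import *
up(.012,-36.5)
off=rot(np.array([-.00167,.00083]),-30)
r=tryon(off,-66.5); print(r,get_time())
E
```

```text
pre [ 0.52049013 -0.01903274  0.09983347] 31.9917
0.0517 [-1.1 -0.8 -0.1]
0.0497 [-0.  -1.5 -0.3]
0.0478 [-0.3 -1.2 -0. ]
0.046 [-0.2 -1.   0.2]
0.0437 [0.1 0.8 0.3]
0.0418 [-0.1  1.6  0.8]
(True, array([ 0.52052487, -0.01903206,  0.08785556]), array([ 0.74758179,  1.30226309, -2.82355669])) 33.8417
```

B slides over the nut at yaw −66.5, so it's the one that fits. Seating it now.

```bash
python3 - <<'E'
from h import *
cmd=np.array([ 0.52052487, -0.01903206,  0.08785556]); f0=np.array([.75,1.3,-2.82])
while True:
    cmd[2]-=.001; move_straight(cmd,feed=.03); wait(.06); f=fz(f0); z=get_position()[2]-.046
    print(round(z,4),f.round(1))
    if f[2]>4 or z<.0295: break
wait(.3); print(fz(f0).round(1),get_position(),get_torque(),get_opening(),get_time())
s=snap('side_end','side'); im=cv2.imread('pics/side_end.png'); cv2.imwrite('pics/end.png',cv2.resize(im[170:300,190:320],(780,600),interpolation=cv2.INTER_CUBIC))
c,P=wsnap('w_end'); t=np.array(get_position()); q=P[(np.hypot(*(P[...,:2]-NUT).transpose(2,0,1))<.03)&(P[...,2]>.02)&(P[...,2]<.08)]; print(np.histogram(q[:,2],np.arange(.02,.08,.003)))
h,ctr,_,_=rect(P,NUT,.03,.055,.0655); print(cv2.minEnclosingCircle((h[:,:2]*1000).astype(np.float32)))
E
```

```text
0.0409 [-0.6  3.1  1.4]
0.0399 [-0.1  3.4  2.1]
0.0389 [0.4 4.2 2.3]
0.038 [-0.1  4.1  2.5]
0.037 [-0.3  3.7  1.7]
0.036 [-0.3  4.   4. ]
0.035 [-1.1  4.4  2.8]
0.034 [-0.6  4.3  2.8]
0.0331 [-0.5  3.9  3. ]
0.032 [-0.9  4.4  3.3]
0.0311 [-0.2  4.3  4.5]
[0.2 4.  3.3] [ 0.52070139 -0.01880093  0.07714141] [1.22473811 0.04736485 0.00236186] 0.016923599921552075 37.5333
(array([ 81,   0,   2,   0,  57,  72,  73,  83,  79,  91,  90,  84, 152,
       215, 598, 658, 132,  77,  83]), array([0.02 , 0.023, 0.026, 0.029, 0.032, 0.035, 0.038, 0.041, 0.044,
       0.047, 0.05 , 0.053, 0.056, 0.059, 0.062, 0.065, 0.068, 0.071,
       0.074, 0.077]))
((519.766357421875, -17.494565963745117), 20.004047393798828)
```

View pics/end.png

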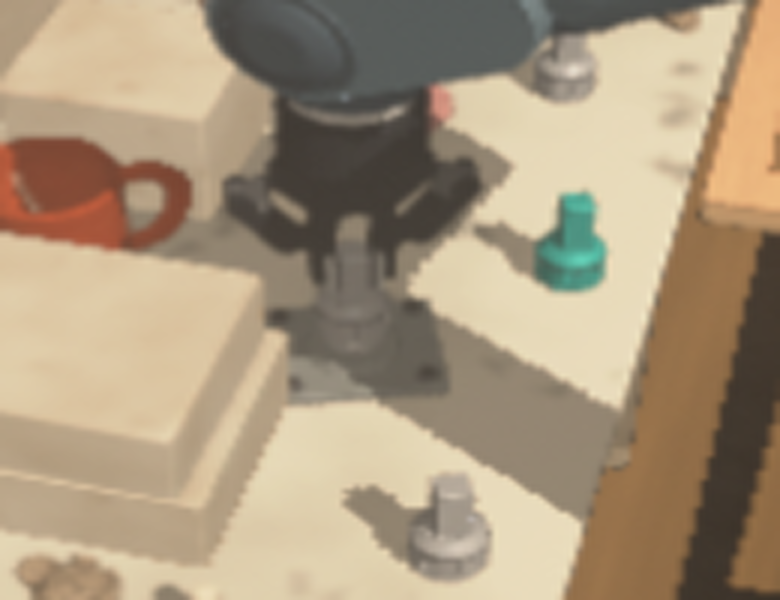

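B is over the nut at the clamp, and the other sockets are standing. There's a 4 N sideways rub that may be dragging the sprung nut down, so I'll relieve it and then press until the spring slope shows.

```bash
python3 - <<'E'
from h import *
f0=np.array([.75,1.3,-2.82])
def F(): return np.mean([fz(f0) if not wait(.02) else 0 for _ in range(5)],0)
p=np.array(get_position()); cmd=np.array([ 0.52052487, -0.01903206,  0.07685556])
for _ in range(8):
    cmd[1]+=.0003; move_straight(cmd,feed=.02); f=F(); print('y',round(cmd[1],4),f.round(2),np.round(get_position(),4))
    if f[1]<1: break
while True:
    cmd[2]-=.001; move_straight(cmd,feed=.03); f=F(); z=get_position()[2]-.046
    print(round(z,4),f.round(2))
    if f[2]>9 or z<.0262: break
print(cmd.tolist(),get_position(),get_torque(),get_opening(),get_time())
E
```

```text
y -0.0187 [-0.99  3.7   4.03] [ 0.5207 -0.0187  0.0771]
y -0.0184 [-0.5   2.13  4.4 ] [ 0.5207 -0.0186  0.077 ]
y -0.0181 [-0.86  0.56  4.12] [ 0.5207 -0.0184  0.0769]
0.03 [-0.47 -0.28  5.15]
0.0291 [-1.36 -1.17  6.84]
0.0281 [-1.01 -1.64  8.38]
0.0273 [-1.92 -1.54  9.22]
[0.52052487, -0.018132059999999995, 0.07285556] [ 0.52075664 -0.01834682  0.07329264] [-0.05592695  0.325496    0.01730124] 0.01735135807815612 39.9667
```

The force now rises at 1.5 N/mm. The rim reads 27.3 mm against a depressed seat of 33 − 9.2/1.5 ≈ 26.9 mm, so the socket is fully seated at about 9 N.

```bash
python3 - <<'E'
from h import *
wait(.3); print(get_wrist_force(),get_position(),np.round(get_orientation(),4).tolist())
print(close_job(),get_time())
E
```

```text
[ 0.17019249 -0.48816664  6.47740603] [ 0.52075137 -0.01834947  0.07328771] [[-0.3988, 0.917, 0.0003], [0.917, 0.3988, -0.0005], [-0.0005, 0.0, -1.0]]
the job is handed in; nothing more can be done
the job is handed in; nothing more can be done
```

I handed the job in with the fitting socket (the middle one) held upright and fully down on the nut at about 9 N; the one that didn't fit is back upright in its place, and the third never needed trying.

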